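# Index the sample changer and hold a probe in the bored jar

### The job

Turn the sample changer's carousel, which has a bar knob at its centre, until the jar with the bored cap clicks into place right under the guide bush on the post. Then take the probe from its stand and lower its stem through the guide bush and on through the hole in the jar's cap. Finish still holding the probe upright, with the tip hanging inside the jar about midway between the cap and the charcoal lumps; leave the beaker, the dish and the spatula where they are.

Things in the scene. Friction and masses are not known exactly. Their poses are not given: they have to be found in the camera images.
- changer: the fixed sample changer; origin on the bench under its vertical axis, z up. Round grey base; on it an aluminium carousel 260 mm across, its top 34 mm above the bench, with six glass jars on a circle of 95 mm radius: five with plain caps (tops 108 mm above the bench), one with a bored cap. Guide bush and post on its -x side: post 13 mm thick, 165 mm from the axis, top 177 mm above the bench
- carousel (a joint): angle of the carousel, rad, growing counter-clockwise seen from above; 0: bored jar exactly under the guide bush. Starts at 0.6 to 1.45, so turn it clockwise. A sprung roller clicks in every 60 degrees: let go within 0.1 rad of a click, it is pulled exactly in; elsewhere light friction keeps it where it is left. A click takes under 0.1 N m to pass
- knob (a point): centre of the grip of the black bar knob on the carousel's axis, 137 mm above the bench; it turns with the carousel. Bar 50 mm long (along this point's own x), 14 mm thick (along its y), 48 mm high (106 to 154 mm above the bench)
- bore (a point): centre of the hole's mouth in the bored white cap, on top of its raised neck (25 mm across), 118 mm above the bench, on the carousel's -x side. Hole 11 mm across, its top 5 mm flared to 19 mm. Below this point: cap's underside 24 mm, tops of the charcoal lumps 68 mm, jar floor 84 mm. Inside of jar 46 mm across
- guide (a point): centre of the upper mouth of the fixed steel guide bush, 160 mm above the bench, 95 mm from the carousel's axis, z up. Bore vertical, 11 mm across, 22 mm long (138 to 160 mm above the bench), its top 6 mm flared to 20 mm; outside 28 mm across. A 14 mm thick arm carries it from the post
- probe: probe upright in its stand, 185 mm long, about 0.1 kg; origin at the very tip, z up along it. Round steel stem 8 mm across from 0 to 110 mm with a round end, flange 24 mm across from 110 to 115 mm, round grey handle 18 mm across from 115 to 185 mm. At the start the flange rests on the stand and the tip is 15 mm above the bench
- stand: fixed white probe stand; origin at the centre of its underside, straight under the hole. Foot 70 x 110 mm, top plate 44 x 110 mm, 125 mm above the bench, with one hole 12 mm across in its middle. It stands to the left or the right of the changer
- beaker: loose glass beaker, 68 mm across, 95 mm high, on the side of the changer where the stand is not; origin at the centre of its underside. Not to be moved
- dish: loose porcelain dish, 84 mm across, 28 mm high, beyond the changer; origin at the centre of its underside. Not to be moved
- spatula: loose steel lab spatula lying flat, 160 mm long, 5 mm thick, beyond the changer; origin under the middle of its length. Not to be moved

How it is judged:
On the way, in this order (a step that is already met when the one before it is completed fails the run):
1. the jar with the bored cap has clicked into place under the guide bush and stands still (horizontal distance between bore and guide below 0.004 m and velocity of joint carousel between -0.05 and 0.05 rad/s), for 0.3 s.
2. the probe's tip has come down through the guide bush (z of probe in the frame of guide below -0.022 m and horizontal distance between probe and guide below 0.006 m and horizontal distance between bore and guide below 0.004 m).
At the end, for the whole second after the job is handed in: Bored jar's hole within 4 mm of the guide bush's axis; probe gripped, at rest, upright within 0.1 rad, tip within 6 mm of the hole's axis and 33 to 61 mm below its mouth (9 mm or more below the cap, 7 mm or more above the lumps); beaker, dish and spatula within 25 mm of where they were (horizontal distance between bore and guide below 0.004 m and horizontal distance between probe and bore below 0.006 m and z of probe in the frame of bore between -0.061 and -0.033 m and angle between probe's own z axis and vertical below 0.1 rad and contact force between the fingers and probe above 1 N and linear speed of probe below 0.02 m/s and distance of each of beaker, dish, spatula from where it was at the start of the episode below 0.025 m); the arm keeps its last pose, push and grip.
It fails at once if the beaker, the dish or the spatula has been moved (distance of any of beaker, dish, spatula from where it was at the start of the episode above 0.025 m).
It also fails if it takes over 58 s, if anything falls off the work surface, if the arm or the gripper's body presses on something with over 40 N, if the wrist force passes 120 N, or if a joint passes its speed limit or range.

### The arm

A 7-joint arm with a two-finger parallel gripper is mounted at the origin on the work surface. World frame = base frame: x ahead of the robot, y to its left, z up, the work surface at z = 0. Lengths are in m, angles in rad, forces in N, time in s.
With the tool pointing down it reaches from about 0.35 to 0.9 m from the base axis. Payload 19.9 kg.
Tool frame: the origin (TCP) lies at the very end of the fingers, on their centre line; the grasp point (between the pads) lies 19 mm behind it; z points along the fingers, y is the line along which they close (so a half turn about z gives the same grasp; the last joint's range is limited). The gripper opens to 94 mm and grips with 3 to 60 N. Pads are 16 mm wide; open, the fingers measure 119 mm over their backs; the gripper's body (75 mm by 177 mm) begins 78 mm behind the grasp point.
Start: joints at [-1.266, 0.417, -0.01, 1.614, 0.005, 1.111, -0.053], TCP at [0.212, 0.588, 0.205] pointing down, gripper open.
Joint ranges: [-2.81, 2.81], [-0.39, 2.02], [-1.27, 1.25], [0.06, 2.57], [-1.19, 4.33], [0.19, 2], [-2.82, 2.82]. Speed limits (rad/s): [1.89, 1.89, 2.39, 2.39, 3.01, 3.01, 3.01].

### API

Orientations are given as a 3x3 rotation matrix whose columns are the frame's x, y, z axes.
In Python, from station import ctrl gives the robot as it stands.
- The arm moves only by the shell command python3 -m inch 'ROWS' [FORCE]. ROWS is JSON, a list of rows, each a list of 3 entries, a list of its own where there are three numbers: the opening, from 0 (shut) to 1 (fully open), then the shift along the world's x, y, z in mm, then the turn about the world's z in rad. In form: [[claw, [tx, ty, tz], roll], ...]. A call has 1 to 12 rows; each row shifts and turns the commanded pose from where the row before left it; what a row does not reach is not made up. A row lasts 1/8 s, in which the tool goes at most 62.5 mm and 10.7 degrees, less where a joint would pass 70% of its speed; a pose out of reach is approached as far as the arm can. A call with a gripper value outside its range is refused whole. The fingers move at their own pace and stop on an object; FORCE is the grip in N (left out, the last holds). Time passes only in rows, so rows that do not move let the fingers close. It gives the time, the measured TCP pose, the force, the opening and the grip force at its end, in the units of the state.
- ctrl.state(): the state, without advancing time (a new reading comes with each control period).
- ctrl.grab_frame(name): name is "scene" or "side" or "wrist"; returns a dict with "pixels" (420x560x3 uint8, red, green, blue), "camera_matrix" (3x3 intrinsics, pixels), "pose" (4x4, takes a point from camera to world coordinates). Camera axes: x right, y up, looking along -z (the intrinsics and any distortion apply to the point x, -y, -z); pixel columns grow to the right and rows downward; lengths in m; the calibration is good to about 2 mm. The wrist camera is an equidistant fisheye: a pixel r from the principal point sees the ray r / f radians off the axis. A picture is of the moment at which its call begins. There is no depth.
- ctrl.finish_job(): hands the job in; it is judged then, once.
The state is a dict: "t": time; "joint_pos": joint angles; "qd": joint speeds; "effort": joint torques, N m; "position": TCP position; "tool_rot": TCP orientation; "force": force on the tool from outside, world axes, zero at the start; "ft_torque": the same for the moment, N m; "grip_width": opening from 0.0 (shut) to 1.0 (fully open); "grip_force": force on a finger pad.
Only numpy, scipy, OpenCV 4.12 (cv2) and the standard library are available. Lean on these libraries where they do the work, as an engineer would, in place of code of your own. Each camera call takes 0.05 s, during which the arm holds its last target. There are 200 camera calls.

## Working session

There is one attempt and no reset: what is moved stays moved. The work goes in short steps, Python scripts to look and compute and a shell command to move; the robot and the scene stay as the last step left them, time stands still between calls to the robot, and variables do not carry over. Pictures are saved under pics/ and viewed, at most 10 in all, crops included, and the job is handed in when it is done.

```bash
mkdir -p pics
python3 - <<'E'
from station import ctrl
import cv2,numpy as np,pickle
s=ctrl.state();print(s['t'],s['position'],s['tool_rot'])
d={}
for n in("scene","side","wrist"):
    f=ctrl.grab_frame(n);d[n]=f;cv2.imwrite(f'pics/{n}0.png',f['pixels'][:,:,::-1]);print(n,f['camera_matrix'],f['pose'],[k for k in f])
pickle.dump(d,open('f0.pkl','wb'))
E
```

```text
0.0 [0.21229384 0.5874294  0.20482816] [[-9.40487341e-01  3.39828565e-01 -3.28506393e-04]
 [ 3.39828710e-01  9.40486585e-01 -1.19633784e-03]
 [-9.75939156e-05 -1.23677650e-03 -9.99999230e-01]]
scene [[456.20638714   0.         278.24112853]
 [  0.         456.20638714 210.18952629]
 [  0.           0.           1.        ]] [[ 0.78989294 -0.45646434  0.40952344  1.02280213]
 [ 0.61314315  0.57569737 -0.54095103 -0.62565803]
 [ 0.01116329  0.67838989  0.73461727  0.96111153]
 [ 0.          0.          0.          1.        ]] ['pixels', 'camera_matrix', 'pose']
side [[397.97815743   0.         275.47547029]
 [  0.         397.97815743 210.0913358 ]
 [  0.           0.           1.        ]] [[-0.99969349  0.0237922  -0.00684507  0.54474932]
 [-0.0193074  -0.57617058  0.81710139  0.66303261]
 [ 0.01549671  0.81698311  0.57645334  0.58856806]
 [ 0.          0.          0.          1.        ]] ['pixels', 'camera_matrix', 'pose']
wrist [[325.1922621    0.         277.655974  ]
 [  0.         325.1922621  213.33988012]
 [  0.           0.           1.        ]] [[ 3.40094485e-01 -9.13920958e-01 -2.21549598e-01  1.48625798e-01]
 [ 9.40390748e-01  3.30273042e-01  8.11477546e-02  6.10307821e-01]
 [-9.90773864e-04 -2.35941096e-01  9.71766854e-01  3.83637432e-01]
 [ 0.00000000e+00  0.00000000e+00  0.00000000e+00  1.00000000e+00]] ['pixels', 'camera_matrix', 'pose']
```

View pics/scene0.png

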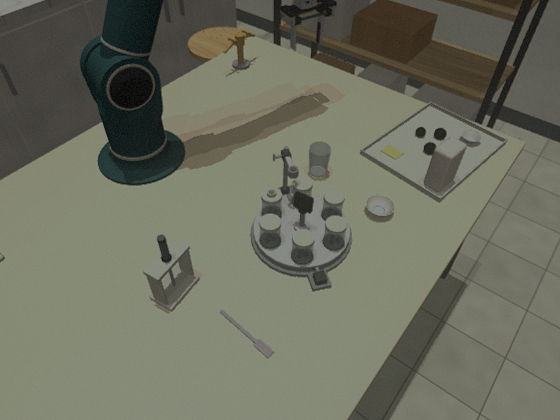

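View pics/side0.png

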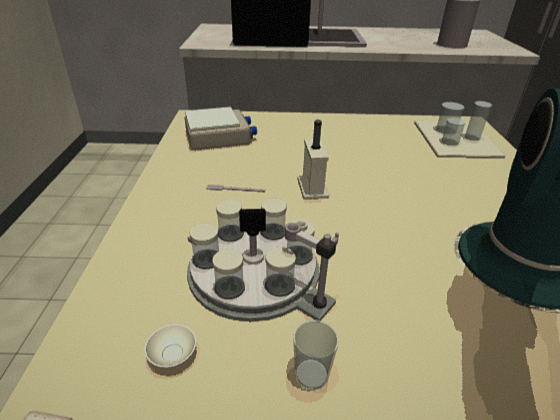

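The scene picture shows the changer near (300,230), the stand with the probe at (170,270), the beaker at (318,160), the dish at (380,208) and the spatula at (245,333). The side picture shows the knob at (253,220), the post top at (327,243) and the bush at (295,230). I'll zoom in next.

Run:
```python
import cv2,numpy as np
a=cv2.imread('pics/scene0.png')[140:280,240:360];b=cv2.imread('pics/side0.png')[180:320,180:350]
a=cv2.resize(a,None,fx=3.0,fy=3.0,interpolation=3);b=cv2.resize(b,None,fx=2.5,fy=2.5,interpolation=3)
m=np.zeros((420,790,3),np.uint8);m[:420,:360]=a;m[:350,363:363+425]=b
m=np.clip(m*1.6,0,255).astype(np.uint8)
cv2.imwrite('pics/m1.png',m)
```

```text
(no output)
```

View pics/m1.png

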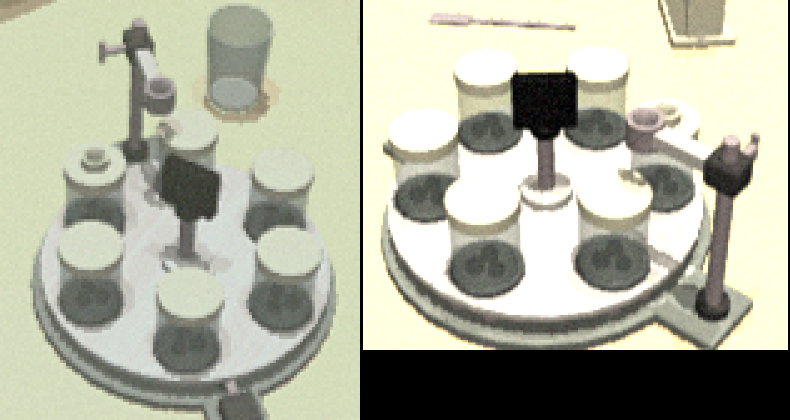

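Scene crop: bush mouth (293,169), bored neck (272,192), knob (303,202). Side crop: bush (292,227), knob (253,221), plain caps visible. I'll fit the changer, the probe and the knob direction from these.

```bash
cat > h.py <<'E'
import cv2,numpy as np,pickle
from scipy.optimize import least_squares,minimize
def proj(f,P):
    T=np.linalg.inv(f['pose']);c=np.atleast_2d(P)@T[:3,:3].T+T[:3,3]
    K=f['camera_matrix'];return np.c_[K[0,0]*c[:,0]/-c[:,2]+K[0,2],K[1,1]*c[:,1]/c[:,2]+K[1,2]]
def dark(f,box,th=40):
    x0,y0,x1,y1=box;m=np.zeros(f['pixels'].shape[:2],np.uint8);m[y0:y1,x0:x1]=f['pixels'][y0:y1,x0:x1].max(2)<th
    n,l,s,c=cv2.connectedComponentsWithStats(m);k=1+np.argmax(s[1:,4]);return (l==k).astype(np.uint8),s[k],c[k]
def hull(f,P):
    m=np.zeros(f['pixels'].shape[:2],np.uint8)
    cv2.fillConvexPoly(m,cv2.convexHull(np.round(proj(f,P)*16).astype(np.int32)),1,shift=4);return m
def box(c,a):
    u=np.array([np.cos(a),np.sin(a)]);v=np.array([-u[1],u[0]])
    return np.array([[*(c+i*.025*u+j*.007*v),z] for i in(-1,1) for j in(-1,1) for z in(.106,.154)])
def cyl(c,r,z0,z1):
    t=np.linspace(0,2*np.pi,24);return np.array([[c[0]+r*np.cos(a),c[1]+r*np.sin(a),z] for a in t for z in(z0,z1)])
E
python3 - <<'E'
from h import *
d=pickle.load(open('f0.pkl','rb'));S,D=d['scene'],d['side']
sc=lambda p:np.array([p[0]/3+240,p[1]/3+140]);sd=lambda p:np.array([(p[0]-363)/2.5+180,p[1]/2.5+180])
def pol(c,r,a,z):return [c[0]+r*np.cos(a),c[1]+r*np.sin(a),z]
capsS=[sc(p) for p in[(92,243),(190,290),(288,250),(282,168)]]
capsD=[sd(p) for p in[(597,62),(486,65),(424,130),(483,193),(613,190)]]
def res(v,full=False):
    x,y,w,q=v;c=(x,y);g=pol(c,.095,w+np.pi,.16);b=pol(c,.095,w+np.pi+q,.118);k=[x,y,.130]
    r=[proj(S,g)[0]-sc((160,88)),proj(D,g)[0]-sd((643,118)),proj(S,b)[0]-sc((96,155)),proj(S,k)[0]-sc((190,187)),proj(D,k)[0]-sd((545,103))]
    J=[pol(c,.095,w+np.pi+q+i*np.pi/3,.108) for i in range(1,6)]
    for f,L in((S,capsS),(D,capsD)):
        p=proj(f,J)
        for o in L: e=p-o;r.append(e[np.argmin((e**2).sum(1))])
    return np.ravel(r)
best=min((least_squares(res,[.55,.0,w,q],loss='soft_l1') for w in np.arange(-3,3.2,.5) for q in(.7,1,1.3)),key=lambda r:r.cost)
print('changer',best.x,best.cost);print(res(best.x).reshape(-1,2).round(1).tolist())
x,y,w,q=best.x;print('guide',pol((x,y),.095,w+np.pi,.16))
mS=dark(S,(285,185,320,220),45);mD=dark(D,(235,200,270,238),45)
print(mS[1:],mD[1:])
def co(v):return sum((hull(f,box(v[:2],v[2]))!=m[0]).sum() for f,m in((S,mS),(D,mD)))
r=min((minimize(co,[x,y,a],method='Nelder-Mead',options=dict(initial_simplex=[[x,y,a],[x+.004,y,a],[x,y+.004,a],[x,y,a+.15]])) for a in np.arange(-1.5,1.6,.3)),key=lambda r:r.fun)
print('knob',r.x,r.fun)
pS=dark(S,(150,228,180,270),50);pD=dark(D,(305,112,330,152),50);print(pS[1:],pD[1:])
def cp(v):return sum((hull(f,cyl(v,.009,.130,.2))!=m[0]).sum() for f,m in((S,pS),(D,pD)))
i0=least_squares(lambda v:np.r_[proj(S,[*v,.165])[0]-pS[2],proj(D,[*v,.165])[0]-pD[2]],[.5,-.2]).x
r=minimize(cp,i0,method='Nelder-Mead',options=dict(initial_simplex=[i0,i0+[.004,0],i0+[0,.004]]));print('probe',i0,r.x,r.fun)
E
```

```text
changer [ 0.59336796  0.04764176 -0.66228213  0.76335881] 3.4147020636910503
[[0.7, -0.5], [0.7, -0.2], [-0.0, -0.3], [0.4, -0.0], [-0.1, -1.3], [-0.4, 0.1], [0.0, 0.4], [0.5, 0.0], [0.6, 0.1], [0.2, -0.4], [-0.1, -0.1], [-0.4, -1.2], [-0.1, 1.1], [1.0, -0.0]]
guide [np.float64(0.518451815186049), np.float64(0.10605898441212153), 0.16]
(array([294, 192,  19,  22, 267], dtype=int32), array([302.71161049, 202.85018727])) (array([239, 209,  27,  28, 618], dtype=int32), array([252.42880259, 221.04530744]))
knob [ 0.59231577  0.05016371 -0.02771124] 235.0
(array([158, 239,  13,  23, 146], dtype=int32), array([164.20547945, 250.88356164])) (array([312, 122,   9,  27, 159], dtype=int32), array([316.37735849, 135.52201258]))
probe [ 0.45414382 -0.28660275] [ 0.45198106 -0.28599688] 196.0
```

```bash
python3 -m inch '[[1,[32,-45,4],0.037],[1,[32,-45,4],0.037],[1,[32,-45,4],0.037],[1,[32,-45,4],0.037],[1,[32,-45,4],0.037],[1,[32,-45,4],0.037],[1,[32,-45,4],0.037],[1,[32,-45,4],0.037],[1,[32,-45,4],0.037],[1,[32,-45,4],0.037],[1,[32,-45,4],0.037],[1,[29,-45,4],0.037]]' 25; python3 -m inch '[[1,[0,0,0],0],[1,[0,0,0],0]]'
python3 - <<'E'
from station import ctrl
import cv2,pickle
f=ctrl.grab_frame('wrist');pickle.dump(f,open('w1.pkl','wb'));cv2.imwrite('pics/w1.png',f['pixels'][:,:,::-1]);print(ctrl.state()['joint_pos'])
E
```

```text
t: 1.65
position: [0.5942, 0.0463, 0.2534]
tool_rot: [[-0.995, -0.098, -0.0], [-0.098, 0.995, -0.0], [0.0, -0.0, -1.0]]
force: [-0.1, 0.4, 0.6]
grip_width: 1.004
grip_force: 0.0
t: 1.9
position: [0.5931, 0.0482, 0.2531]
tool_rot: [[-0.995, -0.097, -0.001], [-0.097, 0.995, 0.0], [0.001, 0.0, -1.0]]
force: [-0.9, 1.1, -0.7]
grip_width: 1.001
grip_force: 0.0
[-0.35790092  0.33067979  0.2858598   1.64372767 -0.09947953  1.18198043
  1.62004466]
```

View pics/w1.png

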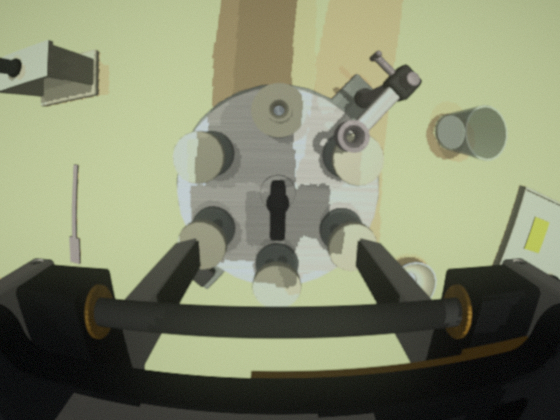

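The wrist view shows the knob bar in line with the tool's x axis (column 278, rows 180–240). The bush mouth is at (353,134), the bored jar's hole at (279,110) and the probe stand at the upper left.

```bash
cat >> h.py <<'E'
def wray(f,p,z):
    K=f['camera_matrix'];d=np.array([(p[0]-K[0,2])/K[0,0],(p[1]-K[1,2])/K[1,1]]);t=np.hypot(*d);u=d/max(t,1e-9)
    c=np.array([u[0]*np.sin(t),-u[1]*np.sin(t),-np.cos(t)]);w=f['pose'][:3,:3]@c;o=f['pose'][:3,3]
    return (o+w*(z-o[2])/w[2])[:2]
E
python3 - <<'E'
from h import *
f=pickle.load(open('w1.pkl','rb'))
g=wray(f,(352.5,133),.16);b=wray(f,(280,109.5),.118);k1=wray(f,(278,180),.154);k2=wray(f,(278,240),.154)
print(g,b,k1,k2,(k1+k2)/2,np.hypot(*(k1-k2)))
c=np.array([.593,.048])
for v in(g,b):print(np.hypot(*(v-c)),np.arctan2(*(v-c)[::-1]))
E
```

```text
[0.51587639 0.10347803] [0.49991279 0.0408663 ] [0.56327113 0.04506677] [0.6171961 0.0503198] [0.59023362 0.04769329] 0.0541802329287403
0.09500454735603688 2.518004983567124
0.09336015276438392 -3.065107540615224
```

```bash
python3 -m inch '[[1,[0,0,-35],0],[1,[0,0,-35],0],[1,[0,0,-35],0],[1,[-1,0,-27],0],[0,[0,0,0],0],[0,[0,0,0],0],[0,[0,0,0],0],[0,[0,0,0],0],[0,[0,0,0],0],[0,[0,0,0],0]]' 20; python3 -m inch '[[0,[0,0,0],-0.1],[0,[0,0,0],-0.1],[0,[0,0,0],-0.1],[0,[0,0,0],-0.1],[0,[0,0,0],-0.1],[0,[0,0,0],-0.1],[0,[0,0,0],-0.08],[0,[0,0,0],-0.05],[0,[0,0,0],0],[0,[0,0,0],0]]'
python3 - <<'E'
from station import ctrl
import cv2,pickle
f=ctrl.grab_frame('scene');pickle.dump(f,open('s2.pkl','wb'));g=ctrl.grab_frame('wrist');pickle.dump(g,open('w2.pkl','wb'))
import numpy as np
a=cv2.resize(f['pixels'][140:280,240:360],None,fx=3,fy=3,interpolation=3)
b=cv2.resize(g['pixels'][:,140:420],None,fx=1.5,fy=1.5)[:420]
cv2.imwrite('pics/m2.png',np.hstack([np.clip(a*1.6,0,255).astype(np.uint8),b])[:,:,::-1])
E
```

```text
t: 3.2
position: [0.5924, 0.0478, 0.1215]
tool_rot: [[-0.995, -0.097, 0.0], [-0.097, 0.995, -0.0], [-0.0, -0.0, -1.0]]
force: [-0.1, -0.3, -1.0]
grip_width: 0.398
grip_force: 0.0
t: 4.45
position: [0.5928, 0.0485, 0.1214]
tool_rot: [[-0.807, 0.591, 0.001], [0.591, 0.807, 0.001], [-0.0, 0.001, -1.0]]
force: [4.2, 4.3, -4.0]
grip_width: 0.147
grip_force: 20.0
```

View pics/m2.png

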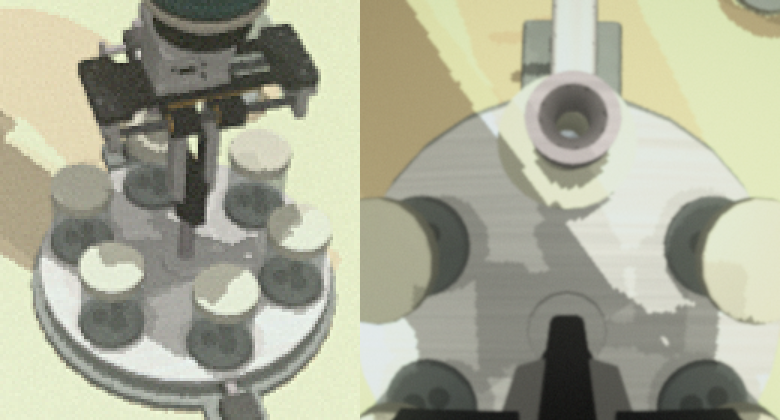

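The bored jar now sits under the bush: in the wrist view the bush is centred on the knob line and the hole shows through it. I'll release, rise and go to the probe.

```bash
python3 -m inch '[[0.6,[0,0,0],0],[0.6,[0,0,0],0],[0.6,[0,0,0],0],[0.6,[0,0,0],0],[0.6,[0,0,0],0],[0.6,[0,0,40],0],[0.6,[0,0,50],0],[0.6,[0,0,50],0],[0.6,[-10,-24,0],0]]' ; python3 -m inch '[[1,[-13,-31,0],0],[1,[-13,-31,0],0],[1,[-13,-31,0],0],[1,[-13,-31,0],0],[1,[-13,-31,0],0],[1,[-13,-31,0],0],[1,[-13,-31,0],0],[1,[-13,-31,0],0],[1,[-13,-31,0],0],[1,[-13,-31,0],0],[1,[0,0,0],0],[1,[0,0,0],0]]'
python3 - <<'E'
from h import *
from station import ctrl
s=ctrl.state();print(s['position'],s['joint_pos'])
f=ctrl.grab_frame('wrist');pickle.dump(f,open('w3.pkl','wb'));cv2.imwrite('pics/w3.png',f['pixels'][:,:,::-1])
S=ctrl.grab_frame('scene');pickle.dump(S,open('s3.pkl','wb'))
w2=pickle.load(open('w2.pkl','rb'));print('guide',wray(w2,(282,78),.16))
E
```

```text
t: 5.68
position: [0.584, 0.0248, 0.2647]
tool_rot: [[-0.808, 0.589, 0.005], [0.589, 0.808, 0.001], [-0.004, 0.004, -1.0]]
force: [-1.4, -1.0, -1.2]
grip_width: 0.599
grip_force: 0.0
t: 7.18
position: [0.4523, -0.2858, 0.2609]
tool_rot: [[-0.806, 0.591, -0.001], [0.591, 0.806, 0.0], [0.001, -0.0, -1.0]]
force: [0.9, -0.6, -0.3]
grip_width: 1.001
grip_force: 0.0
[ 0.45226196 -0.28575276  0.26090991] [-0.054854    0.24000464  0.6648472   1.78821269 -0.16008005  1.16853431
  1.59713982]
guide [0.51881442 0.10466947]
```

View pics/w3.png

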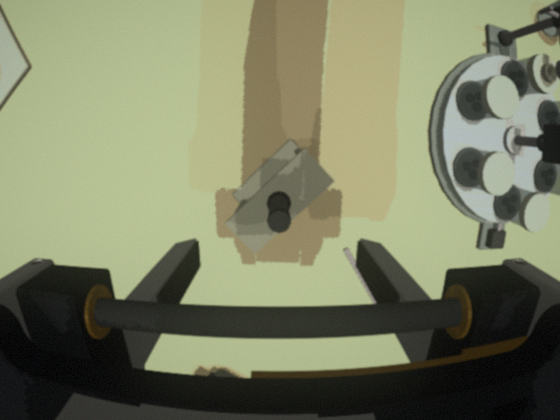

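Probe handle top at about (279,219) in the wrist view, centred between the fingers; the carousel is at the right.

Run:
```python
from h import *
f=pickle.load(open('w3.pkl','rb'));print(wray(f,(279.5,219),.2), f['pose'][:3,3])
```

```text
[ 0.44889958 -0.28182111] [ 0.39775845 -0.24603653  0.43969019]
```

```bash
python3 -m inch '[[1,[0,1,-30],0],[1,[0,0,-30],0],[1,[0,0,-30],0],[1,[0,0,-31],0],[0.05,[0,0,0],0],[0.05,[0,0,0],0],[0.05,[0,0,0],0],[0.05,[0,0,0],0],[0.05,[0,0,0],0],[0.05,[0,0,0],0],[0.05,[0,0,0],0],[0.05,[0,0,0],0]]' 40; python3 -m inch '[[0.05,[0,0,0],0],[0.05,[0,0,25],0],[0.05,[0,0,40],0],[0.05,[0,0,50],0],[0.05,[0,0,50],0],[0.05,[0,0,25],0],[0.05,[0,0,0],0],[0.05,[0,0,0],0],[0.05,[0,0,0],0]]'
```

```text
t: 8.78
position: [0.4524, -0.2852, 0.1404]
tool_rot: [[-0.806, 0.591, -0.0], [0.591, 0.806, -0.0], [0.0, -0.0, -1.0]]
force: [-1.9, -1.3, -1.3]
grip_width: 0.185
grip_force: 35.4
t: 9.9
position: [0.4521, -0.285, 0.3293]
tool_rot: [[-0.806, 0.591, -0.002], [0.591, 0.806, 0.0], [0.002, -0.001, -1.0]]
force: [-0.4, 0.1, -0.5]
grip_width: 0.187
grip_force: 40.0
```

```bash
python3 -m inch '[[0.05,[6,35,0],0],[0.05,[6,35,0],0],[0.05,[6,35,0],0],[0.05,[6,35,0],0],[0.05,[6,35,0],0],[0.05,[6,35,0],0],[0.05,[6,35,0],0],[0.05,[6,35,0],0],[0.05,[6,35,0],0],[0.05,[6,35,0],0],[0.05,[6,40,0],0],[0.05,[0,0,0],0]]'; python3 -m inch '[[0.05,[0,0,-15],0],[0.05,[0,0,-15],0],[0.05,[0,0,0],0],[0.05,[0,0,0],0],[0.05,[0,0,0],0]]'
python3 - <<'E'
from h import *
from station import ctrl
d={n:ctrl.grab_frame(n) for n in('scene','side')};pickle.dump(d,open('f4.pkl','wb'))
p=np.array(ctrl.state()['position']);print(p)
m=[]
for n in d:
    u=proj(d[n],[.5185,.1055,.18])[0].round().astype(int);print(n,u)
    m.append(cv2.resize(d[n]['pixels'][u[1]-40:u[1]+40,u[0]-39:u[0]+39],None,fx=5,fy=5,interpolation=3))
cv2.imwrite('pics/m4.png',np.clip(np.hstack(m)*1.5,0,255).astype(np.uint8)[:,:,::-1])
E
```

```text
t: 11.4
position: [0.5181, 0.1077, 0.3292]
tool_rot: [[-0.809, 0.588, -0.002], [0.588, 0.809, -0.001], [0.001, -0.002, -1.0]]
force: [-0.7, -0.4, -1.4]
grip_width: 0.186
grip_force: 40.0
t: 12.02
position: [0.5186, 0.1046, 0.3008]
tool_rot: [[-0.806, 0.592, 0.001], [0.592, 0.806, 0.0], [-0.0, 0.0, -1.0]]
force: [0.3, 0.4, -1.1]
grip_width: 0.186
grip_force: 40.0
[0.51853465 0.10474504 0.3007297 ]
scene [294 163]
side [293 218]
```

View pics/m4.png

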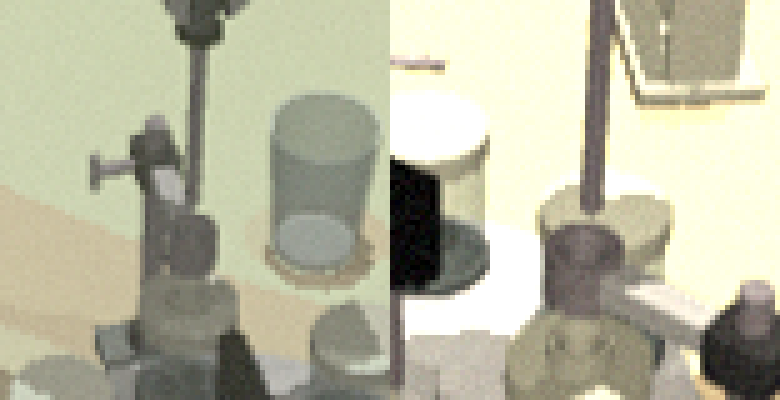

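Scene crop (left): stem tip about 0.8 px left of the bush axis. Side crop: tip about 1.3 px right of the bush centre. Both mean moving about +2 mm in x. I'll lower slowly into the flare and watch the force.

```bash
python3 -m inch '[[0.05,[2,0.5,0],0],[0.05,[0,0,-8],0],[0.05,[0,0,-8],0],[0.05,[0,0,-4],0],[0.05,[0,0,-4],0],[0.05,[0,0,0],0],[0.05,[0,0,0],0]]'
```

```text
t: 13.0
position: [0.5205, 0.1053, 0.2766]
tool_rot: [[-0.806, 0.591, 0.0], [0.591, 0.806, 0.0], [-0.0, 0.0, -1.0]]
force: [0.7, 0.4, -1.1]
grip_width: 0.185
grip_force: 40.0
```

```bash
python3 -m inch '[[0.05,[0,0,-4],0],[0.05,[0,0,-4],0],[0.05,[0,0,-4],0],[0.05,[0,0,-4],0],[0.05,[0,0,0],0],[0.05,[0,0,0],0]]'
```

```text
t: 13.75
position: [0.5204, 0.1053, 0.2605]
tool_rot: [[-0.806, 0.591, 0.0], [0.591, 0.806, -0.0], [-0.0, -0.0, -1.0]]
force: [-0.3, -0.2, -1.5]
grip_width: 0.185
grip_force: 40.0
```

```bash
python3 -m inch '[[0.05,[0,0,-4],0],[0.05,[0,0,-4],0],[0.05,[0,0,-4],0],[0.05,[0,0,-4],0],[0.05,[0,0,-4],0],[0.05,[0,0,-4],0],[0.05,[0,0,-4],0],[0.05,[0,0,0],0],[0.05,[0,0,0],0]]'
```

```text
t: 14.88
position: [0.5205, 0.1053, 0.2325]
tool_rot: [[-0.806, 0.591, 0.0], [0.591, 0.806, -0.0], [-0.0, 0.0, -1.0]]
force: [0.6, -0.6, -1.9]
grip_width: 0.189
grip_force: 40.0
```

```bash
python3 -m inch '[[0.05,[0,0,-4],0],[0.05,[0,0,-4],0],[0.05,[0,0,-4],0],[0.05,[0,0,-4],0],[0.05,[0,0,-4],0],[0.05,[0,0,-4],0],[0.05,[0,0,-4],0],[0.05,[0,0,-4],0],[0.05,[0,0,-4],0],[0.05,[0,0,0],0],[0.05,[0,0,0],0],[0.05,[0,0,0],0]]'
python3 - <<'E'
from h import *
from station import ctrl
d={n:ctrl.grab_frame(n) for n in('scene','side')};pickle.dump(d,open('f5.pkl','wb'))
m=[]
for n in d:
    u=proj(d[n],[.5205,.1055,.15])[0].round().astype(int)
    print(n,u,(proj(d[n],[[.5205,.1055,z] for z in(.160,.181,.186,.118,.071)])-(u-[39,40])).dot(5*np.eye(2)).round().tolist())
    m.append(cv2.resize(d[n]['pixels'][u[1]-40:u[1]+40,u[0]-39:u[0]+39],None,fx=5,fy=5,interpolation=3))
cv2.imwrite('pics/m5.png',np.clip(np.hstack(m)*1.5,0,255).astype(np.uint8)[:,:,::-1])
E
```

```text
t: 16.38
position: [0.5205, 0.1053, 0.1966]
tool_rot: [[-0.806, 0.591, 0.0], [0.591, 0.806, -0.0], [-0.0, 0.0, -1.0]]
force: [-0.1, 0.7, -0.8]
grip_width: 0.186
grip_force: 40.0
scene [294 172] [[198.0, 186.0], [199.0, 156.0], [200.0, 149.0], [195.0, 245.0], [192.0, 307.0]]
side [291 231] [[198.0, 179.0], [200.0, 131.0], [201.0, 119.0], [193.0, 270.0], [189.0, 365.0]]
```

View pics/m5.png

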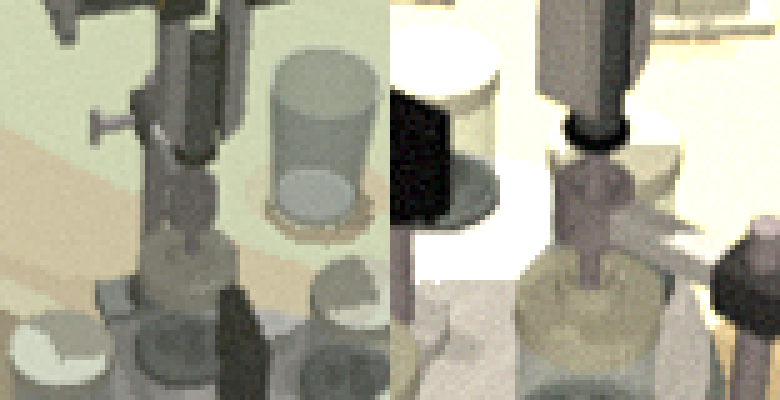

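The stem runs through the bush and into the neck in both views. The flange sits at the predicted height (scene row 155, side row 130), so the tip is about 47 mm below the hole's mouth, and the force is near zero.

```bash
python3 -c "
from station import ctrl
print(ctrl.finish_job())"
```

```text
the job is handed in; nothing more can be done
None
```

I handed the job in at about 16.5 s with the bored jar clicked in under the bush and the probe held upright, its tip about 47 mm below the hole's mouth by the arm's reading; the beaker, dish and spatula were never touched, and no verdict came back.

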